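# Fetch the long mounting rail from the crate and lay it in the enclosure

### The job

Take the longer of the two mounting rails out of the parts crate and set it down, not drop it, across the two saddle brackets in the steel enclosure, level, evenly over both brackets, flanges down between their tabs. It lies so tight against one wall of the crate that the fingers do not fit round it there. Everything else in the crate stays in the crate, and the tape, pliers and screwdriver on the bench stay where they are.

Things in the scene. Friction and masses are not known exactly. Their poses are not given: they have to be found in the camera images.
- crate: Black plastic open crate, fixed, outside 220 (x) x 300 (y) x 75 mm high, walls and floor 5 mm; its rim juts out 8 mm. Origin: centre of the underside; z up. Both rails lie along its x axis, each 1 to 3 mm off one of the inner walls at y = +145 and -145 mm (either way round); loose clutter lies between them. It stands left or right of the enclosure.
- rail_long: The wanted part: zinc-plated steel top-hat rail, 150 mm long (x), hat up. Hat 27 mm wide (y), 15 mm high, flat slotted top; at each foot a flange 4 mm wide, 2 mm thick: 35 mm over the flanges. About 0.14 kg. Origin: centre of the underside; z up. It slides easily on the crate's floor (friction 0.3), so a fingertip pressed on its top with 10 to 18 N can drag it along.
- rail_short: The same rail, but 90 mm long, along the wall facing it; too short for the brackets. Stays in the crate. Origin: centre of the underside.
- elbow: Loose zinc-plated 90 degree conduit elbow in the crate, about 80 x 77 mm, tube 22 mm, collars 26 mm thick and high. Origin at floor level near its middle. Clutter.
- tee: Loose zinc-plated conduit tee in the crate: run 84 mm along its x, collars 26 mm thick and high, branch 46 mm to its +y. Origin: under the crossing. Clutter.
- breaker: Loose white two-module circuit breaker on its side in the crate, 60 (x) x 85 (y) x 36 mm high. Origin: under its centre. Clutter; it may be pushed about in the crate.
- union: Loose zinc-plated straight conduit union in the crate, 64 mm long (x), 26 mm thick and high, with square nuts. Origin: under its centre. Clutter.
- enclosure: Open galvanised sheet-steel box, fixed, outside 250 (x) x 210 (y) x 70 mm high, walls 3 mm. Origin: centre of the underside, z up. Inside, two saddle brackets 55 mm either side of its centre along x; a brass earth bar, 23 mm high, along the +y wall at y = 79 to 91 mm.
- saddle (a point): Midpoint between the two brackets at the height of their tops, 30 mm above the bench; axes as the enclosure. The laid rail lies along its x with its origin here. Each bracket top is 20 mm (x) x 41 mm (y) between two upright tabs, 3 mm thick and 6 mm high; free space of 90 mm between the brackets, 27 mm deep, for the fingers.
- tape_a: Blue roll of insulating tape lying on the bench just beyond the work, 100 mm across, 19 mm high. Leave alone.
- tape_b: Red roll of insulating tape, the same size. Leave alone.
- tester: Yellow-handled screwdriver, 150 mm, lying on the bench just beyond the work. Leave alone.
- pliers: Orange-handled pliers, 185 mm, lying on the bench just beyond the work. Leave alone.
Things that resemble listed ones, but are neither listed nor needed, are in the scene too. Leave any turquoise look-alike of the elbow alone.

How it is judged:
By the outcome, as a careful person would: the job done as asked, in the order asked, and still so for the second after the job is handed in, with the robot touching nothing.
It also fails if it takes over 64 s, if anything falls off the work surface, if the arm or the gripper's body presses on something with over 40 N, if the wrist force passes 120 N, or if a joint passes its speed limit or range.

### The arm

A 6-joint arm with a two-finger parallel gripper is mounted at the origin on the work surface. World frame = base frame: x ahead of the robot, y to its left, z up, the work surface at z = 0. Lengths are in m, angles in rad, forces in N, time in s.
With the tool pointing down it reaches from about 0.375 to 0.925 m from the base axis. Payload 5.7 kg.
Tool frame: the origin (TCP) lies midway between the tips of the shut fingers; the grasp point (between the pads) lies 19 mm behind it; z points along the fingers, x is the direction in which the jaws open and shut, and the axes are right-handed (so a half turn about z gives the same grasp; the last joint's range is limited). The gripper opens to 88 mm and grips with 3 to 60 N. Pads are 20 mm wide; open, the fingers measure 115 mm over their backs; the gripper's body (75 mm by 178 mm) begins 61 mm behind the grasp point.
Start: joints at [-1.311, 0.359, 1.51, -0, 1.272, -0.115], TCP at [0.22, -0.558, 0.223] pointing down, gripper open.
Joint ranges: [-2.97, 2.97], [-1.01, 2.36], [0.21, 2.38], [-0.96, 4.11], [0.2, 2.71], [-2.98, 2.98]. Speed limits (rad/s): [2.39, 2.39, 3.14, 3.14, 3.14, 3.14].

### API

Orientations are given as a unit quaternion [x, y, z, w].
In Python, from bench import move_ptp, servo_line, goto_joints, move_gripper, sleep, inverse_kinematics, capture, PlanningError, close_job, spot_in, silhouettes, current_clock, current_joint_pos, current_qvel, current_joint_torque, current_position, current_orientation, current_force, current_torque, current_finger_gap gives the robot as it stands. Calls block until the motion is done:
- move_ptp(position, orientation): joint-space move of the TCP to a pose.
- servo_line(position, orientation=None, rate=0.15, contact_N=None): straight line of the TCP; orientation=None keeps the orientation; rate is the mean speed in m/s. With contact_N (N) it stops when the force on the tool has changed by that much, and returns True; else False.
- goto_joints(angles): joint-space move.
- move_gripper(opening): finger opening in m; the grip force is fixed at half the most; returns when the fingers have stopped.
- sleep(seconds).
- inverse_kinematics(position, orientation): joint angles nearest the present ones, or None.
- capture(name): name is "side" or "top" or "wrist"; returns a dict with "image" (420x560x3 uint8, blue, green, red), "range_z" (420x560 float32, m along the optical axis (not along the pixel's ray), 0 where there is no reading), "intrinsics" (3x3 intrinsics, pixels), "k1" (the pictures are not rectified: a ray, as slopes to the right and down, at radius r is drawn at 1 + k1 r^2 times it, then the intrinsics apply), "R" (3x3) and "t" (3): a world point X has camera coordinates R X + t. Camera axes: x right, y down, z forward; pixel columns grow to the right and rows downward; lengths in m; the calibration is good to about 2 mm. A picture is of the moment at which its call begins.
A pose or a line that the arm cannot do raises PlanningError and nothing moves.
- close_job(): hands the job in, once; it reports no verdict.
Trained networks look in the newest picture that a camera, given by its name, has taken for a name from the list of things; names that differ only in an ending like _2 or _b are one class to them, and where a whole thing is asked for, a point or a joint stands for the part that bears it (a point fixed in the world has none). Each returns a list of dicts, best first, with "conf" (0 to 1); they miss things now and then, are a little off and sometimes report something else, mostly with a low value. They report only what shows in the picture. A call takes as long as a camera call. They do not tell look-alikes from the thing itself.
- spot_in(camera, query): "xy" ([column, row] in pixels, amid what is visible of it).
- silhouettes(camera, query): "region" (420x560 bool, what is visible of it) and "xy" ([column, row] in pixels, amid what is visible of it).
Readings, each from a call of its own:
- current_clock(): time.
- current_joint_pos(): joint angles.
- current_qvel(): joint speeds.
- current_joint_torque(): joint torques, N m.
- current_position(): TCP position.
- current_orientation(): TCP orientation.
- current_force(): force on the tool from outside, world axes, zero at the start.
- current_torque(): the same for the moment, N m.
- current_finger_gap(): finger opening in m.
Only numpy, scipy, OpenCV 4.12 (cv2) and the standard library are available. Lean on these libraries where they do the work, as an engineer would, in place of code of your own. Each camera call takes 0.05 s, during which the arm holds its last target. There are 200 camera calls.

## Working session

There is one attempt and no reset: what is moved stays moved. The work goes in short steps, each a Python script; the robot and the scene stay as the last script left them, time stands still between calls to the robot, and variables do not carry over. Pictures are saved under pics/ and viewed, about 8 in all and at most 12, crops included, and the job is handed in when it is done.

```bash
mkdir -p pics; ls; cat > h.py <<'E'
import numpy as np, cv2
from bench import *
def world(c):
    K=c["intrinsics"];z=c["range_z"];h,w=z.shape
    u,v=np.meshgrid(np.arange(w),np.arange(h))
    p=cv2.undistortPoints(np.stack([u,v],-1).reshape(-1,1,2).astype(np.float64),K,np.array([c["k1"],0,0,0.]))
    p=p.reshape(h,w,2)
    P=np.dstack([p[...,0]*z,p[...,1]*z,z]).astype(float)
    W=(P-np.asarray(c["t"]))@np.asarray(c["R"])
    W[z<=0]=np.nan
    return W
def quat(yaw): # tool down, tool x axis at yaw in world
    return [float(np.cos(yaw/2)),float(np.sin(yaw/2)),0.,0.]
E
python3 - <<'E'
from h import *
for n in("top","side"):
    c=capture(n); cv2.imwrite(f"pics/{n}0.png",c["image"]); W=world(c); np.savez(f"{n}0.npz",W=W,R=c["R"],t=c["t"],K=c["intrinsics"])
    print(n,c["k1"],-np.array(c["R"]).T@c["t"])
    for q in("crate","rail_long","rail_short","elbow","tee","breaker","union","enclosure","tape_a","pliers","tester"):
        for s in silhouettes(n,q)[:3]:
            m=s["region"]; print(q,round(s["conf"],2),np.round(s["xy"]),m.sum(),np.round(np.nanmedian(W[m],0),3),np.round(np.nanpercentile(W[m],2,axis=0),3),np.round(np.nanpercentile(W[m],98,axis=0),3))
print(current_position(),current_orientation(),current_clock())
E
```

```text
pics
top -0.04016324886756338 [ 4.28652540e-01 -7.72067255e-04  1.27943543e+00]
crate 0.87 [347. 230.] 11417 [ 0.525 -0.171  0.007] [ 0.407 -0.327  0.   ] [ 0.636 -0.019  0.078]
crate 0.46 [365. 207.] 934 [ 0.575 -0.201  0.041] [ 0.549 -0.243  0.011] [ 0.609 -0.16   0.046]
rail_long 0.77 [402. 238.] 936 [ 0.507 -0.296  0.019] [ 0.439 -0.316  0.004] [ 0.58  -0.282  0.025]
rail_long 0.35 [298. 226.] 550 [ 0.527 -0.046  0.019] [ 0.486 -0.063  0.004] [ 0.569 -0.03   0.024]
rail_short 0.94 [295. 226.] 580 [ 0.527 -0.045  0.019] [ 0.484 -0.063  0.004] [ 0.57  -0.029  0.026]
rail_short 0.26 [201. 243.] 10971 [0.479 0.173 0.005] [ 0.35   0.054 -0.002] [0.609 0.286 0.07 ]
elbow 0.9 [384. 319.] 511 [ 0.314 -0.254  0.022] [ 0.273 -0.284 -0.   ] [ 0.333 -0.201  0.03 ]
elbow 0.66 [375. 246.] 432 [ 0.493 -0.234  0.027] [ 0.438 -0.252  0.02 ] [ 0.512 -0.183  0.034]
tee 0.92 [329. 251.] 523 [ 0.469 -0.128  0.028] [ 0.433 -0.149  0.019] [ 0.511 -0.09   0.035]
tee 0.63 [295. 224.] 574 [ 0.527 -0.046  0.019] [ 0.484 -0.063  0.004] [ 0.571 -0.029  0.024]
breaker 0.79 [365. 209.] 964 [ 0.575 -0.201  0.04
[... 1424 characters left out ...]
131  0.013] [ 0.51  -0.089  0.033]
union 0.7 [291. 212.] 134 [ 0.559 -0.098  0.029] [ 0.539 -0.118  0.016] [ 0.596 -0.088  0.034]
enclosure 0.75 [255. 280.] 10652 [0.482 0.164 0.022] [0.34  0.045 0.001] [0.615 0.296 0.07 ]
tape_a 0.59 [257. 174.] 544 [ 0.758 -0.198  0.017] [ 0.712 -0.248  0.   ] [ 0.826 -0.154  0.022]
tape_a 0.56 [224. 198.] 603 [ 0.773 -0.072  0.017] [ 0.729 -0.122  0.001] [ 0.822 -0.028  0.022]
pliers 0.88 [131. 261.] 783 [0.745 0.283 0.013] [0.712 0.196 0.002] [0.811 0.364 0.018]
tester 0.64 [191. 220.] 303 [0.767 0.077 0.018] [0.757 0.03  0.002] [0.786 0.166 0.028]
[ 0.21963106 -0.55829163  0.22258118] [ 8.26471950e-01 -5.62977891e-01 -8.24655412e-05 -5.52167633e-05] 1.2
```

View pics/top0.png

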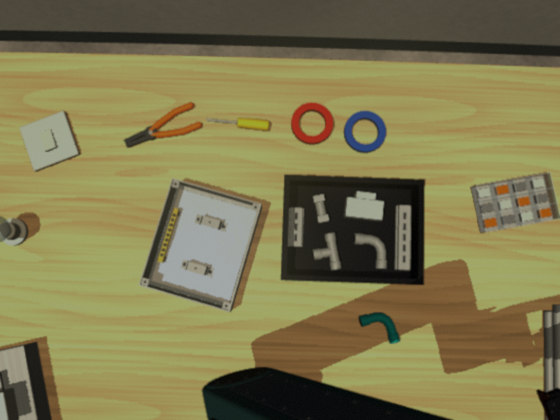

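The top view shows the crate at (353,230), with the long rail along its right wall at (402,238) and the short rail at (297,227). The enclosure is at (200,245), turned slightly, with its brackets at (210,221) and (197,267). The turquoise elbow is outside the crate. Next I'll fit poses and take a close look over the long rail.

```bash
cat >> h.py <<'E'
def rect(P,lo,hi,box):
    m=(P[...,2]>lo)&(P[...,2]<hi)&(P[...,0]>box[0])&(P[...,0]<box[1])&(P[...,1]>box[2])&(P[...,1]<box[3])
    Q=P[m][:,:2]
    (c,s,a)=cv2.minAreaRect((Q*1000).astype(np.float32))
    return np.round(c,1),np.round(s,1),round(a,2),len(Q)
E
python3 - <<'E'
from h import *
for n in("top","side"):
    W=np.load(n+"0.npz")["W"]
    print("crate",rect(W,.066,.085,(.35,.7,-.36,0)))
    print("encl",rect(W,.062,.08,(.3,.65,.02,.33)))
    print("brk",rect(W,.027,.045,(.40,.56,.12,.23)))
    print("rail",rect(W,.012,.03,(.42,.62,-.313,-.27)))
q=quat(np.pi/2); 
for p in([.5,-.297,.3],[.5,-.297,.01],[.53,-.28,.01],[.48,.17,.03]):
    for y in(np.pi/2,-np.pi/2):print(p,y,np.round(inverse_kinematics(p,quat(y)),2))
c=capture("wrist");Rt=np.r_[current_position()];print("cam",-c["R"].T@c["t"],c["R"][2])
E
```

```text
crate (array([ 521.5, -173.3]), array([318.1, 237.2]), 89.55, 2943)
encl (array([478.7, 167.7]), array([211.7, 251.4]), 75.43, 901)
brk (array([478.5, 167. ]), array([ 47.8, 129.8]), 75.47, 315)
rail (array([ 518.8, -294.7]), array([168.3,  38.4]), 0.98, 799)
crate (array([ 524.5, -171.9]), array([323.5, 243.2]), 89.28, 1687)
encl (array([480.1, 168.2]), array([213.8, 255.4]), 75.55, 1267)
brk (array([479.6, 168.3]), array([ 51.4, 134.3]), 74.24, 333)
rail (array([ 528. , -295.4]), array([ 36.6, 145.1]), 89.25, 327)
[0.5, -0.297, 0.3] 1.5707963267948966 [-0.65  0.27  1.44 -0.    1.43 -2.23]
[0.5, -0.297, 0.3] -1.5707963267948966 [-0.65  0.27  1.44 -0.    1.43  0.92]
[0.5, -0.297, 0.01] 1.5707963267948966 [-0.65  0.59  1.74 -0.    0.81 -2.23]
[0.5, -0.297, 0.01] -1.5707963267948966 [-0.65  0.59  1.74 -0.    0.81  0.92]
[0.53, -0.28, 0.01] 1.5707963267948966 [-0.6   0.61  1.7  -0.    0.83 -2.17]
[0.53, -0.28, 0.01] -1.5707963267948966 [-0.6   0.61  1.7  -0.    0.83  0.97]
[0.48, 0.17, 0.03] 1.5707963267948966 [ 0.2   0.49  1.89 -0.    0.75 -1.37]
[0.48, 0.17, 0.03] -1.5707963267948966 [ 0.2   0.49  1.89 -0.    0.75  1.78]
cam [ 0.28546052 -0.53301137  0.38442681] [-0.24250806 -0.09490617 -0.96549607]
```

```bash
python3 - <<'E'
from h import *
move_ptp([.508,-.297,.2],quat(-np.pi/2)); move_gripper(0.0)
c=capture("wrist");W=world(c);cv2.imwrite("pics/w1.png",c["image"]);np.savez("w1.npz",W=W)
print("cam",-c["R"].T@c["t"],c["R"])
for q in("rail_long","elbow","breaker"):
    for s in silhouettes("wrist",q)[:2]:
        m=s["region"]; m=m&(W[...,2]>.012); print(q,round(s["conf"],2),np.round(s["xy"]),m.sum(),np.round(np.nanmedian(W[m],0),4),np.round(np.nanpercentile(W[m],1,axis=0),4),np.round(np.nanpercentile(W[m],99,axis=0),4))
        if q=="rail_long":
            print(rect(np.where(m[...,None],W,np.nan),.015,.026,(0,1,-1,1)))
print(rect(W,.068,.085,(.35,.7,-.345,-.31)))
print(current_clock(),current_force())
E
```

```text
cam [ 0.57875287 -0.29766732  0.36180212] [[-5.59631211e-04 -9.99999828e-01 -1.76262257e-04]
 [-9.65473172e-01  4.94392329e-04  2.60502033e-01]
 [-2.60501901e-01  3.15961548e-04 -9.65473283e-01]]
rail_long 0.63 [279. 173.] 3220 [ 0.5236 -0.2969  0.0197] [ 0.4538 -0.311   0.018 ] [ 0.5854 -0.2837  0.0215]
(array([ 518. , -297.5]), array([ 27. , 136.6]), 89.37, 3220)
elbow 0.81 [218. 201.] 2358 [ 0.4962 -0.2342  0.0264] [ 0.4402 -0.2556  0.0163] [ 0.5176 -0.1835  0.0319]
breaker 0.82 [178. 120.] 5472 [ 0.5795 -0.2037  0.0407] [ 0.5513 -0.2443  0.017 ] [ 0.6162 -0.1603  0.0424]
(array([ 538.3, -319.5]), array([ 19.9, 201.8]), 89.7, 3566)
4.2417 [ 0.04964988 -0.56698644 -0.39013179]
```

View pics/w1.png

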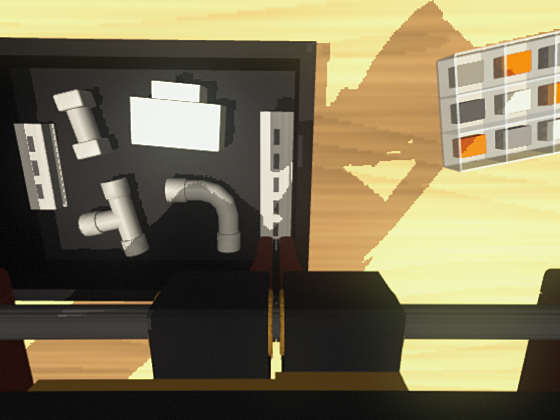

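Close up, the rail's hat centre is at about y = -0.2973 and x = 0.511. There is a finger-sized gap at x≈0.535, between the elbow (pixel 230,200) and the breaker (178,120). I'll press on the rail's middle and drag it 20 mm toward +y.

```bash
python3 - <<'E'
from h import *
q=quat(-np.pi/2)
servo_line([.511,-.2973,.035],q,rate=.15)
f0=np.array(current_force())
print("contact",servo_line([.511,-.2973,.008],rate=.02,contact_N=12),current_position(),np.array(current_force())-f0)
p=np.array(current_position());z=p[2]
def fz(): return current_force()[2]-f0[2]
sleep(.2);print("settled",fz())
cmd=z
for i in range(8):
    if 10.5<fz()<17.5: break
    cmd+= -.0004 if fz()<12 else .0004
    servo_line([.511,-.2973,cmd],rate=.02); print("adj",cmd,fz())
y=-.2973
for i in range(10):
    y+=.002
    if fz()<11: cmd-=.0003
    if fz()>17: cmd+=.0003
    servo_line([.511,y,cmd],rate=.02)
    print(i,np.round(np.array(current_force())-f0,1),np.round(current_position(),4))
servo_line([.511,y,.09],rate=.1)
move_ptp([.511,y-.0,.2],q)
c=capture("wrist");W=world(c);cv2.imwrite("pics/w2.png",c["image"])
for n in("rail_long","elbow","breaker"):
    for s in silhouettes("wrist",n)[:1]:
        m=s["region"]&(W[...,2]>.015); print(n,round(s["conf"],2),np.round(np.nanpercentile(W[m],1,axis=0),4),np.round(np.nanpercentile(W[m],99,axis=0),4))
        if n=="rail_long": print(rect(np.where(m[...,None],W,np.nan),.015,.026,(0,1,-1,1)))
print(current_clock())
E
```

```text
contact True [ 0.51093886 -0.29724365  0.02038767] [-0.73855503  0.40009092  6.19123886]
settled 5.868506366557772
adj 0.01998767088784736 6.133931445645066
adj 0.01958767088784736 10.074526163648011
adj 0.01918767088784736 13.230704121809222
0 [-0.9 -0.3  9.4] [ 0.5116 -0.2962  0.0203]
1 [-1.1 -2.5 10.6] [ 0.5123 -0.2949  0.0203]
2 [-0.9 -2.5 12.2] [ 0.5127 -0.2934  0.0203]
3 [-0.2 -2.  11.9] [ 0.513  -0.2915  0.0203]
4 [ 1.2 -2.1 10.5] [ 0.5132 -0.2896  0.0203]
5 [ 0.1 -3.2 11.9] [ 0.5135 -0.288   0.0203]
6 [ 0.6 -3.3 12.3] [ 0.5136 -0.2859  0.0203]
7 [ 1.  -2.4 13. ] [ 0.5137 -0.2839  0.0203]
8 [ 1.1 -2.8 12.5] [ 0.5138 -0.2819  0.0203]
9 [ 0.9 -3.5 12.4] [ 0.5138 -0.2799  0.0203]
rail_long 0.73 [ 0.4573 -0.2935  0.018 ] [ 0.5876 -0.2663  0.0215]
(array([ 521.2, -280. ]), array([ 27. , 134.9]), 89.47, 3168)
elbow 0.71 [ 0.4398 -0.2559  0.0171] [ 0.5176 -0.183   0.0318]
breaker 0.57 [ 0.5515 -0.2439  0.0226] [ 0.616  -0.1605  0.0425]
11.3333
```

View pics/w2.png

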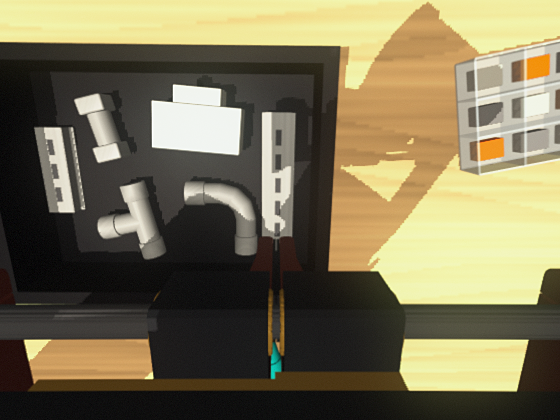

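The rail moved 17.5 mm, to y = -0.280 (hat at pixels 262-295, rows 112-235), and the clutter hasn't shifted. Now grasp at x = 0.535.

```bash
python3 - <<'E'
from h import *
q=quat(-np.pi/2-.009)
x,y=.535,-.2802
move_ptp([x,y,.1],q); move_gripper(.036)
f0=np.array(current_force())
print("contact",servo_line([x,y,.0088],rate=.06,contact_N=8),current_position(),current_finger_gap())
move_gripper(0.0); print("gap",current_finger_gap(),np.array(current_force())-f0)
servo_line([x,y,.03],rate=.04); print("gap",current_finger_gap())
servo_line([x,y,.2],rate=.12); sleep(.2)
print("gap",current_finger_gap(),np.array(current_force())-f0,current_position(),current_clock())
c=capture("wrist");W=world(c);cv2.imwrite("pics/w3.png",c["image"]);np.savez("w3.npz",W=W)
for s in silhouettes("wrist","rail_long")[:2]:
    m=s["region"]&(W[...,2]>.12); P=W[m]; print(round(s["conf"],2),np.round(s["xy"]),m.sum(),np.round(np.nanpercentile(P,[1,50,99],axis=0),4))
    if m.sum()>50:
        print(rect(np.where(m[...,None],W,np.nan),.18,.24,(0,1,-1,1)))
        G=P[(P[:,2]>.19)]; print("slope dz/dx,dz/dy",np.linalg.lstsq(np.c_[G[:,:2],np.ones(len(G))],G[:,2],rcond=None)[0])
E
```

```text
contact False [ 0.53529278 -0.28037198  0.00919955] 0.03608172712713359
gap 0.02671987064425452 [-0.09727674  0.07355397  2.14030328]
gap 0.02664827607569417
gap 0.026744396634752345 [-1.00638314  0.14763408 -1.58965788] [ 0.53477987 -0.28001781  0.19941785] 16.975
0.73 [277. 240.] 11381 [[ 0.4631 -0.2977  0.1962]
 [ 0.5469 -0.2806  0.21  ]
 [ 0.5882 -0.2635  0.2115]]
(array([ 520.7, -280.3]), array([ 35.1, 136.1]), 89.22, 11362)
slope dz/dx,dz/dy [0.00187055 0.00161444 0.20808416]
```

View pics/w3.png

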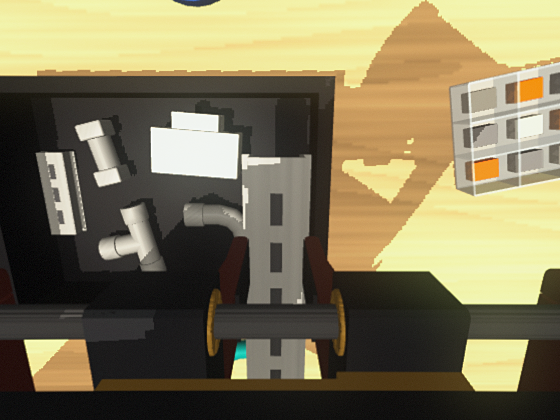

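The grasp is good: the gap is 26.7 mm, the rail is level, and the TCP is 21 mm ahead of the rail's centre. Next I'll carry it over and refine the bracket pose from close by.

```bash
python3 - <<'E'
from h import *
th=np.radians(-14.5);R=np.array([[np.cos(th),-np.sin(th)],[np.sin(th),np.cos(th)]])
C=np.array([.479,.1675])
q=quat(-np.pi/2+np.radians(-14.24))
p=C+R@[-.09,-.07]
print(p); move_ptp([*p,.24],q); sleep(.2)
c=capture("wrist");W=world(c);cv2.imwrite("pics/w4.png",c["image"]);np.savez("w4.npz",W=W)
L=W.copy();L[...,:2]=(W[...,:2]-C)@R
print("brk top local",rect(L,.027,.033,(-.09,.09,-.035,.035)))
print("tabs",rect(L,.0335,.04,(-.09,.09,-.035,.035)))
for b in((-.09,-.02),(.02,.09)): print(rect(L,.0275,.04,(*b,-.035,.035)))
print("rim",rect(L,.066,.075,(-.15,.15,-.12,.12)))
for z in(.02,.028,.034):
  m=(L[...,2]>z)&(L[...,2]<.04)&(abs(L[...,0])<.1)&(abs(L[...,1])<.04);print(z,np.round(np.percentile(L[m],[1,50,99],axis=0),4))
print(current_clock(),current_finger_gap(),current_position())
E
```

```text
[0.37434011 0.12226387]
brk top local (array([1.6, 0.5]), array([ 46.6, 129.1]), 89.98, 1534)
tabs (array([1.2, 0.9]), array([ 47.2, 129.1]), 89.8, 253)
(array([-53.4,   1.1]), array([19.6, 47.1]), 0.12, 776)
(array([55.9,  0.7]), array([47.2, 20.5]), 89.97, 1018)
rim (array([-19.6,   1.1]), array([208. , 211.2]), 0.24, 2302)
0.02 [[-0.0628 -0.0226  0.0251]
 [ 0.0478  0.0013  0.0299]
 [ 0.0657  0.0239  0.0369]]
0.028 [[-0.0628 -0.0226  0.0282]
 [ 0.0479  0.0016  0.0299]
 [ 0.0658  0.0239  0.0369]]
0.034 [[-0.0632 -0.0227  0.0342]
 [ 0.0478  0.021   0.0357]
 [ 0.0654  0.0245  0.0378]]
18.925 0.026655953853818158 [0.37479052 0.12186359 0.23990075]
```

View pics/w4.png

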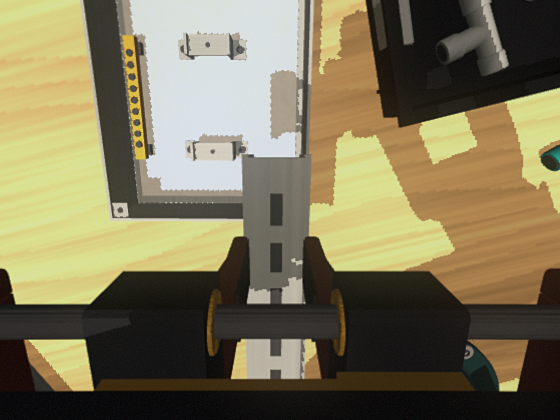

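Both brackets are in clear view, at (212,45) and (215,150). Their midpoint is about 1 mm from the earlier estimate. Placing now.

```bash
python3 - <<'E'
from h import *
th=np.radians(-14.5);R=np.array([[np.cos(th),-np.sin(th)],[np.sin(th),np.cos(th)]])
C=np.array([.479,.1675]); S=C+R@[.0013,.0008]
q=quat(-np.pi/2+np.radians(-14.24)); p=S+R@[.021,0.0]
move_ptp([*p,.2],q); servo_line([*p,.05],q,rate=.1); sleep(.2)
f0=np.array(current_force())
print("pos",current_position(),p,"contact",servo_line([*p,.0325],rate=.015,contact_N=5),current_position(),np.array(current_force())-f0,current_finger_gap())
E
```

```text
pos [0.50108518 0.16274741 0.05038177] [0.50079    0.16269104] contact True [0.50068676 0.16267408 0.03407599] [-0.64614113 -0.2419396   5.48561561] 0.026492470792369344
```

Contact came at the expected height (0.0341 against 0.0343). Releasing, backing off and checking.

```bash
python3 - <<'E'
from h import *
th=np.radians(-14.5);R=np.array([[np.cos(th),-np.sin(th)],[np.sin(th),np.cos(th)]])
C=np.array([.479,.1675]); S=C+R@[.0013,.0008]
p=np.array(current_position()); move_gripper(.042)
servo_line([p[0],p[1],.1],rate=.05)
q=quat(-np.pi/2+np.radians(-14.24))
b=S+R@[-.1,-.0]; move_ptp([*b,.22],q); sleep(.1)
c=capture("wrist");W=world(c);cv2.imwrite("pics/w5.png",c["image"])
L=W.copy();L[...,:2]=(W[...,:2]-S)@R
print("hat",rect(L,.041,.05,(-.1,.1,-.04,.04)))
m=(L[...,2]>.041)&(L[...,2]<.05)&(abs(L[...,0])<.08)&(abs(L[...,1])<.02)
G=L[m];print("plane",np.linalg.lstsq(np.c_[G[:,:2],np.ones(len(G))],G[:,2],rcond=None)[0])
print("flange",rect(L,.0295,.0335,(-.05,.04,-.03,.03)),"tabs",rect(L,.0345,.039,(-.09,.09,-.03,.03)))
move_ptp([.3,-.45,.25],quat(-np.pi/2))
c=capture("top");cv2.imwrite("pics/top1.png",cv2.resize(c["image"][150:320,120:440],None,fx=2.4,fy=2.4)); W=world(c)
L=W.copy();L[...,:2]=(W[...,:2]-C)@R
print("top hat",rect(L,.041,.052,(-.1,.1,-.04,.04)))
print(current_clock())
import numpy as np
a=np.vstack([cv2.resize(cv2.imread("pics/w5.png"),(400,300)),cv2.resize(cv2.imread("pics/top1.png"),(400,212))]);cv2.imwrite("pics/both.png",a)
E
```

```text
hat (array([ 0. , -0.5]), array([ 27. , 149.3]), 89.99, 4546)
plane [0.00075369 0.00076264 0.04476811]
flange (array([-5.4,  1.8]), array([89.4, 43.1]), 0.38, 639) tabs (array([0.1, 0.4]), array([ 47. , 128.8]), 89.91, 238)
top hat (array([-0.4, -1.5]), array([150.3,  28.1]), 0.06, 760)
27.5417
```

View pics/both.png

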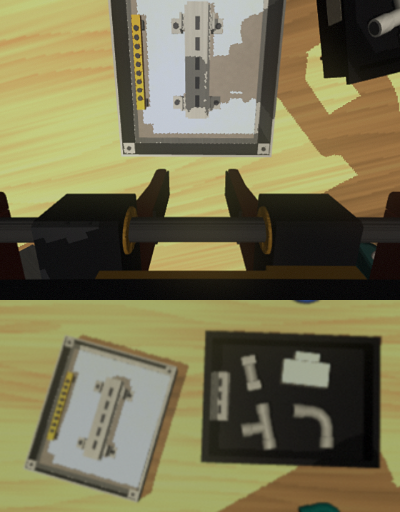

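The pictures show the rail lying across both brackets between the tabs. It is centred within 1 mm, level, with its top at 44.8 mm (45 expected). The rest of the clutter is still in the crate. Handing in.

```bash
python3 -c "
from bench import *
print(close_job())"
```

```text
the job is handed in; nothing more can be done
None
```

The long rail is set down across both saddle brackets, and the job is handed in at about 27.5 s of the 64 s allowed. I pressed the rail with about 12 N and dragged it 17.5 mm off the crate wall. I then gripped it by the hat in the gap between the elbow and breaker, carried it over, lowered it until it touched (5 N), and let go.

**Rail position:** the last wrist picture puts it within about 1 mm of the midpoint between the brackets, both lengthwise and crosswise. It is level to under 0.1° and parallel to the enclosure. Its top is at 44.8 mm, against 45 mm expected, so it is seated between the tabs.

**Disagreement:** the top camera puts the rail about 2 mm further sideways than the wrist camera does, which is about the 2 mm calibration error.

**Everything else:** in the last top picture, the short rail, elbow, tee, breaker and union are still in the crate. I did not check the tape, pliers and screwdriver again afterwards, but the arm never went near them.

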